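Hold the bench supply's key switch on

TASK

Take the key with the square head out of the wooden key stand and push it straight down into the key switch on top of the grey bench supply, wiggling it past the sticky pins until its head sits fully home on the lock. Only then turn it a quarter turn clockwise (seen from above) and keep holding it there: the switch springs back if let go, so finish with the key still gripped and turned. Leave the round-headed key in its stand and do not knock over or shift the glass and the solder spool.

Things in the scene. Friction and masses are not known exactly. Their poses are not given: they have to be found in the camera images.
- square_key: Key to use: black rectangular plastic head 28 wide (x) x 10 thick (y) x 36 mm tall (z), steel blade 10 wide (x) x 4 thick (y) x 28 mm long, nose rounded; 20 to 45 g. Origin at the shoulder: centre of the head's underside; z up: head from 0 to 36 mm, blade from 0 to -28 mm. Stands blade down, shoulder on the stand's top. Works either way round (half turn about z).
- round_key: Other key, to be left alone: same blade and black plastic, but a round head 29 mm across, 10 mm thick, 36 mm tall overall. Origin and axes as for the square key. The two keys may stand in either slot.
- stand: Fixed light wooden block 44 (x) x 130 (y) x 45 mm tall, origin at the centre of its underside. Two blade slots at y = +35 and -35 mm, long side along the block's y, 0.8 mm free around the blade; the keys' broad sides face the block's x. Keys lift straight out, 28 mm to clear.
- console: Fixed grey bench supply, 150 (x) x 170 (y) x 75 mm tall, origin at the centre of its underside. The key switch is on its top, 25 mm from the centre towards -x, in a steel collar 44 mm across and 5 mm high. Other fittings on the top are at most 12 mm high and over 40 mm from the lock's axis.
- keyway (a point): Centre of the key slot at the face of the brass lock plug, level with the collar's top, 80 mm above the table; turns with the plug: x along the slot, y across it, z up. Slot 11.2 x 5.2 mm, 36 mm deep, 2 mm chamfer at the mouth. Before turning, x is parallel to the console's x. Fully home, the key's origin lies at this point.
- pins (a point): Point inside the slot 16 mm below its mouth, midway between two hidden sprung sticky pins, 12 and 20 mm down, that bulge 2 mm into the slot one from each side. A straight push past them takes about 10 to 16 N (grip firmly); twisting the key to and fro by 0.12 rad between pushes brings that down to 7 to 12 N. They give no click.
- plug_body (a joint): Turn of the lock plug in rad: 0 at rest, growing clockwise seen from above, stop at 1.75. A spring pulls it back to 0 (0.015 N m at 0, 0.06 N m at 1.57). The key has about 0.13 rad of play in the slot, so turn the key a little further (1.7 rad) to bring the plug to a quarter turn.
- tumbler: Glass tumbler, 72 mm across, 110 mm tall, to be left standing. Origin at the centre of its underside.
- spool: Metal solder spool standing on its flange, 60 mm across, 46 mm tall, to be left alone. Origin at the centre of its underside.

How it is judged (in metres and radians):
On the way, in this order (a step that is already met when the one before it is completed fails the run):
1. the square-headed key is pushed fully home in the lock, the plug not yet turned (z of square_key in the frame of keyway between -0.004 and 0.003 m and horizontal distance between square_key and keyway below 0.004 m and angle between the z axis of square_key and the z axis of keyway, either way round below 0.12 rad and value of joint plug_body below 0.35 rad), for 0.1 s.
2. with the key home, the plug is turned a quarter turn (z of square_key in the frame of keyway between -0.004 and 0.003 m and horizontal distance between square_key and keyway below 0.004 m and angle between the z axis of square_key and the z axis of keyway, either way round below 0.12 rad and value of joint plug_body above 1.3 rad), for 0.2 s.
At the end, for the whole second after the job is handed in: Gripper still holding the square-headed key (over 2 N); its shoulder within 3 mm of the plug face, 4 mm of its centre, upright within 0.12 rad; plug held at over 1.3 rad, at rest. Round-headed key within 15 mm of its start, glass and spool within 20 mm and upright (all of step 2 and contact force between the fingers and square_key above 2 N and velocity of joint plug_body between -0.2 and 0.2 rad/s and distance of round_key from where it was at the start of the episode below 0.015 m and distance of each of tumbler, spool from where it was at the start of the episode below 0.02 m and angle between each of tumbler, spool's own z axis and vertical below 0.2 rad); the arm keeps its last pose, push and grip.
It fails at once if the lock is turned with the key not fully home (value of joint plug_body above 0.5 rad and z of square_key in the frame of keyway above 0.006 m).
It fails at once if the round-headed key is pulled out or shifted (distance of round_key from where it was at the start of the episode above 0.015 m).
It fails at once if the glass is shifted or knocked over (distance of tumbler from where it was at the start of the episode above 0.02 m or angle between tumbler's own z axis and vertical above 0.2 rad).
It fails at once if the solder spool is shifted or knocked over (distance of spool from where it was at the start of the episode above 0.02 m or angle between spool's own z axis and vertical above 0.2 rad).
It also fails if it takes over 67 s, if anything falls off the work surface, if the arm or the gripper's body presses on something with over 40 N, if the wrist force passes 120 N, or if a joint passes its speed limit or range.

ROBOT

A 6-joint arm with a two-finger parallel gripper is mounted at the origin on the work surface. World frame = base frame: x ahead of the robot, y to its left, z up, the work surface at z = 0. Lengths are in mm, angles in rad, forces in N, time in s.
With the tool pointing down it reaches from about 250 to 850 mm from the base axis. Payload 12.5 kg.
Tool frame: the origin (TCP) lies where the fingers leave the gripper's body, on its centre line; the fingertips stand arm.finger_overhang ahead of it and the grasp point (between the pads) lies 65 mm ahead of it (arm.finger_overhang is the distance from the TCP to the fingertips, in mm); z points along the fingers, y is the line along which they close (so a half turn about z gives the same grasp; the last joint's range is limited). The gripper opens to 93 mm and grips with 3 to 60 N. Pads are 15 mm wide; open, the fingers measure 128 mm over their backs; the gripper's body (75 mm by 188 mm) begins 65 mm behind the grasp point.
Start: joints at [-1.28, 0.351, 1.652, -0, 1.139, -0.085], TCP at [201.877, -511.596, 302.733] pointing down, gripper open.
Joint ranges: [-2.75, 2.75], [-0.79, 2.1], [0.01, 2.65], [-1.57, 4.71], [0.07, 3.14], [-2.87, 2.87]. Speed limits (rad/s): [2.22, 2.22, 2.79, 3.14, 3.14, 3.14].

INTERFACE

Orientations are given as a unit quaternion [x, y, z, w].
In Python, from bench import arm gives the robot as it stands. The module is installed in compiled form; this text tells all that it offers.
- The arm moves only by the shell command python3 -m pendant 'ROWS' [OPENING]. ROWS is JSON, one flat list of numbers, 4 for each row, row after row: the shift along the tool's x, y, z in m, then the turn about the tool's z in degrees. In form: [x, y, z, twist, x, y, z, twist, ...]. A call has 1 to 10 rows; each row shifts and turns the commanded pose from where the row before left it, along the tool's axes as they then stand; what a row does not reach is not made up. A row lasts 1/12 s, in which the tool goes at most 41.7 mm and 7.16 degrees, less where a joint would pass 70% of its speed; a pose out of reach is approached as far as the arm can. A call with a gripper value outside its range is refused whole. OPENING is the finger opening in m, from 0 to 0.093, set as the call begins (- or left out, the last holds). The fingers move at their own pace and stop on an object; the grip force is fixed at half the most. Time passes only in rows, so rows that do not move let the fingers close. It gives the time, the measured TCP pose, the force, the opening and the grip force at its end, in the units of the state.
- arm.get_obs(): the state, without advancing time (a new reading comes with each control period).
- arm.camera(name): name is "side" or "top" or "wrist"; returns (picture, depth): 400x640x3 uint8, red, green, blue; 400x640 float32, mm along the optical axis (not along the pixel's ray), 0 where there is no reading.
- arm.camera_info(name): a dict with "fovy" (degrees; the focal length in pixels is half the picture's height over the tangent of half this angle, whatever the lens; pixels are square), "cx", "cy" (the principal point, pixels), "pose" (4x4, takes a point from camera to world coordinates); the wrist camera has in their place "mount" (4x4, takes a point from camera to tool coordinates, whose origin is the TCP and whose axes are the flange's). Camera axes: x right, y down, z forward; pixel columns grow to the right and rows downward; lengths in mm; the calibration is good to about 2 mm. A picture is of the moment at which its call begins: read the wrist's pose just before it. camera_info takes no time and is no camera call.
- arm.close_job(): hands the job in; it is judged then, once.
The state is a dict: "t": time; "qpos": joint angles; "qd": joint speeds; "joint_efforts": joint torques, N m; "tcp_pos": TCP position; "eef_rot": TCP orientation; "contact_force": force on the tool from outside, world axes, zero at the start; "moment": the same for the moment, N m; "width": finger opening in mm; "finger_force": force on a finger pad.
Only numpy, scipy, OpenCV 4.12 (cv2) and the standard library are available. Lean on these libraries where they do the work, as an engineer would, in place of code of your own. Each camera call takes 0.05 s, during which the arm holds its last target. There are 200 camera calls.

## Working session

There is one attempt and no reset: what is moved stays moved. The work goes in short steps, Python scripts to look and compute and a shell command to move; the robot and the scene stay as the last step left them, time stands still between calls to the robot, and variables do not carry over. Pictures are saved under pics/ and viewed, at most 10 in all, crops included, and the job is handed in when it is done.

```bash
mkdir -p pics
cat > h.py <<'E'
import numpy as np, cv2
from bench import arm
from scipy.spatial.transform import Rotation as R
def K(n):
    i=arm.camera_info(n); f=200/np.tan(np.radians(i["fovy"])/2); return f,i["cx"],i["cy"]
def T(n,o=None):
    i=arm.camera_info(n)
    if "pose" in i: return np.array(i["pose"])
    o=o or arm.get_obs(); M=np.eye(4); M[:3,:3]=R.from_quat(o["eef_rot"]).as_matrix(); M[:3,3]=o["tcp_pos"]
    return M@np.array(i["mount"])
def snap(n,name):
    o=arm.get_obs(); t=T(n,o); p,d=arm.camera(n)
    cv2.imwrite(f"pics/{name}.png",p[:,:,::-1]); np.savez(f"pics/{name}.npz",p=p,d=d,T=t,K=K(n))
    return p,d,t
def cloud(name):
    z=np.load(f"pics/{name}.npz"); d=z["d"]; f,cx,cy=z["K"]
    v,u=np.mgrid[:400,:640]; P=np.stack([(u-cx)/f*d,(v-cy)/f*d,d],-1)
    return P@z["T"][:3,:3].T+z["T"][:3,3], d>0, z["p"]
E
python3 - <<'E'
from h import *
for n in("top","side"):
    snap(n,n+"0"); print(n,arm.camera_info(n))
print(arm.camera_info("wrist"),arm.finger_overhang,arm.get_obs())
a=cv2.imread("pics/top0.png");b=cv2.imread("pics/side0.png")
cv2.imwrite("pics/both.png",cv2.resize(np.vstack([a,b]),(480,600)))
E
```

```text
top {'fovy': 51.93481804254958, 'cx': 317.03527895741775, 'cy': 198.08298173435352, 'pose': array([[-6.54853311e-03, -9.90938224e-01,  1.34158683e-01,
         4.20713053e+02],
       [-9.99902849e-01,  8.13971779e-03,  1.13154106e-02,
         2.85203252e+01],
       [-1.23048867e-02, -1.34071550e-01, -9.90895257e-01,
         1.02076895e+03],
       [ 0.00000000e+00,  0.00000000e+00,  0.00000000e+00,
         1.00000000e+00]])}
side {'fovy': 55.95399311665146, 'cx': 319.4321427735792, 'cy': 198.9664119046465, 'pose': array([[-8.14858669e-01, -3.92778917e-01,  4.26298103e-01,
         1.36949715e+02],
       [-5.79536617e-01,  5.36879454e-01, -6.13105017e-01,
         6.09217092e+02],
       [ 1.19440322e-02, -7.46649298e-01, -6.65110642e-01,
         6.84858914e+02],
       [ 0.00000000e+00,  0.00000000e+00,  0.00000000e+00,
         1.00000000e+00]])}
{'fovy': 58.01192911520005, 'cx': 320.14251793018263, 'cy': 203.0548584321174, 'mount': array([[ 6.85295074e-05, -9.55408928e-01, -2.95285921e-01,
         8.26439909e+01],
       [ 9.99999714e-01, -1.56869587e-04,  7.39635983e-04,
 
[... 222 characters left out ...]
rray([-1.27959525e+00,  3.51181025e-01,  1.65234723e+00, -3.54470361e-06,
        1.13908944e+00, -8.45901836e-02]), 'qd': array([-4.82482748e-04, -1.04991119e-03,  2.00755612e-04, -9.50311267e-04,
       -4.75712790e-05,  1.06116967e-03]), 'joint_efforts': array([ 8.08205914e-04, -4.98027027e+01, -2.85703236e+01,  7.00204214e-02,
        2.39498162e-02, -6.72053534e-05]), 'tcp_pos': array([ 201.82069169, -511.40057204,  302.26083396]), 'eef_rot': array([ 9.82399222e-01,  1.86792683e-01, -5.44529878e-05, -5.09623783e-04]), 'contact_force': array([-0.37255622, -0.33564003,  0.07075702]), 'moment': array([-0.04120957, -0.00363093,  0.00941468]), 'finger_force': 0.0, 'width': 93.23766384230818}
```

View pics/top0.png

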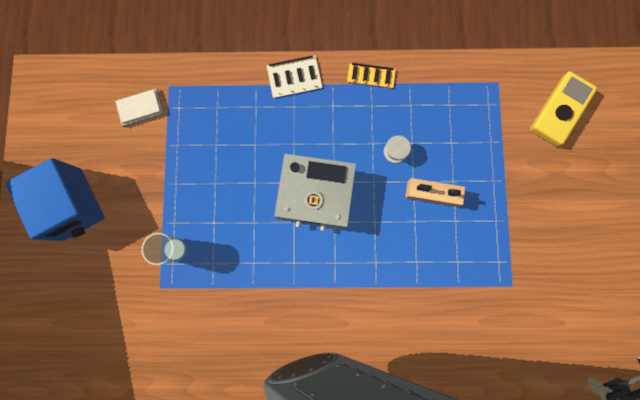

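View pics/side0.png

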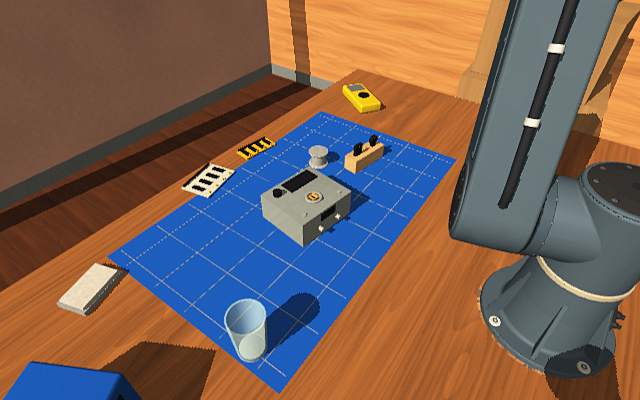

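The top view shows the lock at (314,200), and the stand at (437,192) with its keys at (424,187) and (455,192). The spool is at (398,149) and the glass at (160,249). Next I'll measure roughly from depth.

Run:
```python
from h import *
P,ok,img=cloud("top0")
for n,(u,v) in dict(lock=(314,200),keyL=(424,187),keyR=(455,192),stand=(437,199),spool=(398,149),glass=(178,249)).items(): print(n,P[v,u].round(1),img[v,u])
hs=cv2.cvtColor(img,cv2.COLOR_RGB2HSV)
def rect(m,n):
    q=P[m][:,:2].astype(np.float32); r=cv2.minAreaRect(q); print(n,len(q),r,np.median(P[m],0).round(1))
u,v=np.meshgrid(range(640),range(400)); z=P[...,2]
w=(u>400)&(u<475)&(v>170)&(v<215)
rect(w&(abs(z-45)<6),"standtop"); rect(w&(z>70)&(u<440),"kL"); rect(w&(z>70)&(u>=440),"kR")
c=(u>265)&(u<365)&(v>145)&(v<235)
rect(c&(abs(z-75)<4),"console")
S,_,_=cloud("side0")
m=(S[...,2]>66)&(S[...,2]<90)&(S[...,1]<-150)&(S[...,1]>-400)&(S[...,0]>300)&(S[...,0]<550); print(m.sum(),S[m].min(0),S[m].max(0))
print(R.from_quat(arm.get_obs()["eef_rot"]).as_matrix().round(3))
```

```text
lock [543.8  46.3  79.4] [163 126  81]
keyL [ 572.2 -208.7   78.4] [51 51 62]
keyR [ 559.3 -278.4   82.1] [50 50 60]
stand [ 548.5 -247.4   43.3] [244 204 138]
spool [ 672.  -158.2   43.7] [202 196 177]
glass [433.4 358.8  76.2] [172 185 169]
standtop 848 ((566.4500732421875, -247.89712524414062), (131.17750549316406, 44.85530090332031), 79.88433074951172) [ 564.8 -248.6   44.1]
kL 68 ((504.7108154296875, -94.95500183105469), (22.43881607055664, 297.8316345214844), 29.918100357055664) [ 571.8 -210.5   79.9]
kR 62 ((498.1036376953125, -131.12808227539062), (18.843902587890625, 354.333984375), 22.81789207458496) [ 559.8 -278.2   78.6]
console 4140 ((568.4723510742188, 43.21501541137695), (169.95191955566406, 150.2412109375), 81.29032897949219) [565.5  42.1  74.4]Traceback (most recent call last):
  File "<stdin>", line 13, in <module>
    return umr_minimum(a, axis, None, out, keepdims, initial, where)
ValueError: zero-size array to reduction operation minimum which has no identity
```

```bash
python3 -m pendant '[0.031,-0.008,0,0,0.031,-0.008,0,0,0.031,-0.008,0,0,0.031,-0.008,0,0,0.031,-0.008,0,0,0.031,-0.008,0,0,0.031,-0.008,0,0,0.031,-0.008,0,0,0.031,-0.008,0,0,0.031,-0.008,0,0]' 0.05
python3 -m pendant '[0.031,-0.008,0,0,0.031,-0.008,0,0,0.031,-0.008,0,0,0.031,-0.008,0,0,0,0,0,-6.5,0,0,0,-6.5,0,0,0,-6.5,0,0,0,-6.5,0,0,0,-6.5,0,0,0,-6.5]'
python3 -m pendant '[0,0,0.01,-6.5,0,0,0.01,-6.5,0,0,0.01,-6.4,0,0,0,0,0,0,0,0]'
python3 - <<'E'
from h import *
snap("wrist","w1")
o=arm.get_obs();M=R.from_quat(o["eef_rot"]).as_matrix();print(o["t"],o["tcp_pos"],np.degrees(np.arctan2(M[1,0],M[0,0])),o["qpos"])
E
```

```text
t: 0.93
tcp_pos: [462.0, -322.1, 302.5]
eef_rot: [0.982, 0.187, -0.0, -0.0]
contact_force: [0.6, 0.0, 0.7]
width: 50.1
finger_force: 0.0
t: 1.77
tcp_pos: [564.4, -248.0, 302.3]
eef_rot: [0.862, 0.506, -0.0, -0.0]
contact_force: [1.0, -0.2, 1.0]
width: 49.9
finger_force: 0.0
t: 2.18
tcp_pos: [564.3, -248.0, 272.3]
eef_rot: [0.768, 0.641, -0.0, -0.001]
contact_force: [0.3, -0.4, 0.1]
width: 50.2
finger_force: 0.0
2.2333 [ 564.54076005 -248.15737573  272.92458323] 79.70412015356598 [-4.89630266e-01  5.01099129e-01  1.50023909e+00  1.55648342e-05
  1.14043090e+00 -3.09939764e-01]
```

View pics/w1.png

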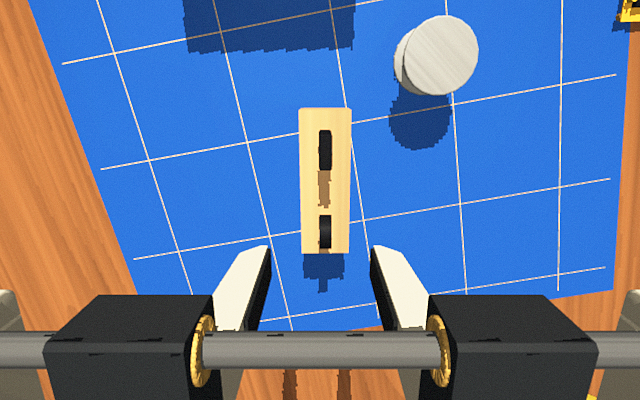

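The wrist view shows the +y key at (325,150), the -y key at (325,231) and the spool clear to the right. The head shapes don't show from above, so I'll zoom in on the side view and fit the key tops.

Run:
```python
from h import *
a=cv2.imread("pics/side0.png")[120:180,330:400]; cv2.imwrite("pics/c1.png",cv2.resize(a,None,fx=8,fy=8,interpolation=cv2.INTER_CUBIC))
P,ok,img=cloud("w1")
u,v=np.meshgrid(range(640),range(400)); z=P[...,2]
w=(u>290)&(u<360)&(v>95)&(v<262)
g=w&(img.max(2)<80)
for n,m in dict(stand=w&(abs(z-45)<5),up=g&(z>60)&(v<185),lo=g&(z>60)&(v>200)).items():
    print(n,m.sum(),cv2.minAreaRect(P[m][:,:2].astype(np.float32)),np.median(P[m],0).round(1),np.percentile(P[m],[2,98],axis=0).round(1).tolist())
for lo,hi in((115,185),(205,255)):
    m=g&(v>lo)&(v<hi)
    for r in range(lo,hi,4):
        q=m[r]; 
        if q.sum(): print(r,np.where(q)[0][[0,-1]],np.median(P[r][q],0).round(1))
```

```text
stand 6232 ((568.5419921875, -245.32318115234375), (130.63783264160156, 44.08890151977539), 79.9549560546875) [ 569.2 -240.2   46.2] [[541.9, -306.8, 44.8], [596.1, -182.2, 47.7]]
up 480 ((577.1289672851562, -194.8271026611328), (57.259490966796875, 9.23194408416748), 79.90250396728516) [ 574.6 -208.6   82. ] [[568.8, -222.5, 66.8], [580.3, -196.4, 83.5]]
lo 370 ((571.45947265625, -228.5894775390625), (125.70877838134766, 8.513860702514648), 79.7643814086914) [ 563.  -273.7   80. ] [[557.3, -289.2, 65.6], [568.4, -264.8, 83.2]]
131 [320 329] [ 576.6 -196.7   58.6]
135 [319 330] [ 576.3 -197.1   81.5]
139 [319 331] [ 576.9 -200.1   81.9]
143 [319 330] [ 575.3 -203.    82.2]
147 [319 331] [ 575.1 -206.1   81.7]
151 [319 331] [ 574.6 -209.    82.5]
155 [319 331] [ 574.1 -212.    82.2]
159 [319 331] [ 573.5 -215.1   82. ]
163 [319 331] [ 573.  -218.2   81.9]
167 [320 330] [ 572.5 -221.    82.5]
217 [319 330] [ 564.3 -265.4   70.1]
221 [320 330] [ 564.3 -267.4   75.1]
225 [320 330] [ 563.9 -269.7   77.9]
229 [320 330] [ 563.5 -272.4   80.1]
233 [320 330] [ 562.9 -274.9   81.6]
237 [320 330] [ 562.3 -278.5   82.1]
241 [320 330] [ 561.6 -282.1   81.9]
245 [320 330] [ 561.  -286.    80.3]
```

View pics/c1.png

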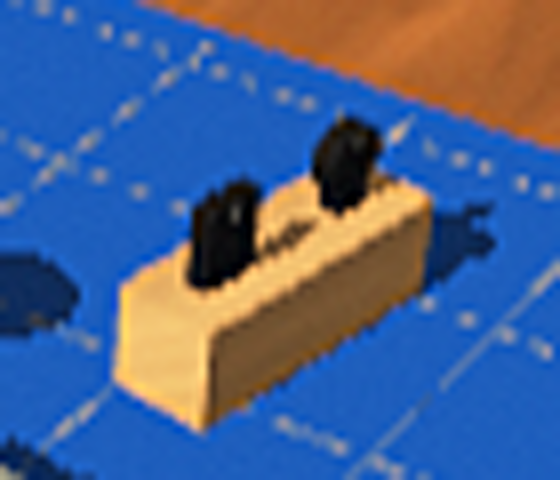

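The +y key, at pixel (225,240) in the crop, has a flat top at z≈82, so it is the square one. The -y key's top is curved. I'll go to the square key and re-check from closer.

```bash
python3 -m pendant '[0.02,0.0015,0,0,0.0195,0.0015,0,0,0,0,0.02,-0.2,0,0,0.02,0,0,0,0.02,0,0,0,0.02,0,0,0,0,0,0,0,0,0]' 0.04
python3 - <<'E'
from h import *
snap("wrist","w2")
P,ok,img=cloud("w2")
o=arm.get_obs();M=R.from_quat(o["eef_rot"]).as_matrix();print(o["tcp_pos"])
Q=(P-o["tcp_pos"])@M
g=(abs(Q[...,0])<40)&(abs(Q[...,1])<8)&(P[...,2]>60)&(P[...,2]<95)&(img.max(2)<90)
q=Q[g&(P[...,2]>79)];print(len(q),np.percentile(q,[1,50,99],axis=0).round(1))
m=abs(P[...,2]-46)<4; m&=(abs(Q[...,1])<40)&(abs(Q[...,0])<150)&(img[...,0]>img[...,2].astype(int)+30)
print(cv2.minAreaRect(Q[m][:,:2].astype(np.float32)))
E
```

```text
t: 2.9
tcp_pos: [574.4, -209.8, 193.0]
eef_rot: [0.766, 0.643, -0.0, -0.0]
contact_force: [-0.8, 0.1, 0.2]
width: 40.0
finger_force: 0.0
[ 574.81507073 -209.98742331  193.97396006]
731 [[-13.   -5.2 110.4]
 [  1.1  -0.4 111.9]
 [ 13.6   4.2 114.3]]
((-29.047748565673828, -0.31423187255859375), (117.99886322021484, 44.08735275268555), 0.13176019489765167)
```

View pics/w2.png

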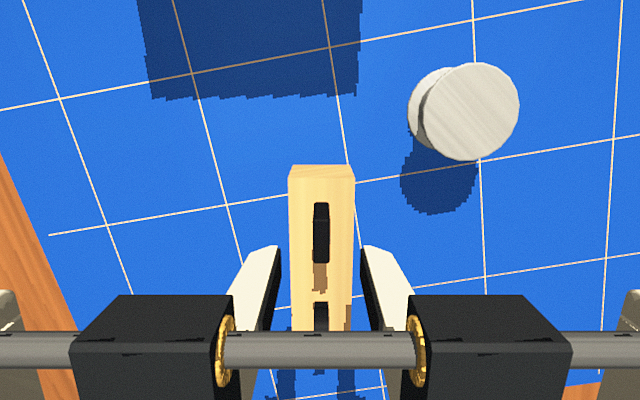

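The key at (321,232) is centred between the fingers to within 0.5 mm. I'll descend and grip.

```bash
python3 -m pendant '[0,0,0.02,0,0,0,0.02,0,0,0,0.0205,0,0,0,0,0,0,0,0,0]'
python3 -m pendant '[0,0,0,0,0,0,0,0,0,0,0,0,0,0,0,0,0,0,0,0,0,0,0,0,0,0,0,0,0,0,0,0]' 0
python3 -c "
from h import *
o=arm.get_obs();print(o['tcp_pos'],o['contact_force'],o['moment'],o['width'],o['finger_force'])"
```

```text
t: 3.37
tcp_pos: [574.7, -210.0, 133.3]
eef_rot: [0.766, 0.643, 0.0, 0.0]
contact_force: [1.3, 0.3, -0.3]
width: 40.2
finger_force: 0.0
t: 4.03
tcp_pos: [574.5, -209.8, 132.7]
eef_rot: [0.765, 0.644, 0.0, 0.0]
contact_force: [-0.5, 0.9, 6.4]
width: 9.7
finger_force: 30.0
[ 574.5227033  -209.81370995  132.71333629] [-0.502368    0.948879    6.44956695] [0.08119556 0.17606809 0.01720345] 9.741424331945003 30.001169443130493
```

```bash
python3 -m pendant '[0,0,-0.01,0,0,0,-0.015,0,0,0,-0.015,0,0,0,-0.02,0,0,0,-0.025,0,0,0,-0.025,0,0.02,-0.002,0,0,0.028,-0.004,0,0,0.028,-0.004,0,0,0.028,-0.004,0,0]'
python3 -m pendant '[0.028,-0.004,0,0,0.028,-0.004,0,0,0.028,-0.004,0,0,0.028,-0.004,0,0,0.028,-0.004,0,0,0.008,0,0,-6,0,0,0,-6,0,0,0,-6,0,0,0,-6,0,0,0,-6]'
python3 -m pendant '[0,0,0,-6,0,0,0,-6,0,0,0,-6,0,0,0,-6,0,0,0,-6,0,0,0,-6,0,0,0,-6,0,0,0,-6,0,0,0,-6,0,0,0,-6]'
python3 -m pendant '[0,0,0,-1.4,0,0,0,0,0,0,0,0,0,0,0,0]'
python3 - <<'E'
from h import *
snap("wrist","w3")
o=arm.get_obs();M=R.from_quat(o["eef_rot"]).as_matrix();print(o["t"],o["tcp_pos"],np.degrees(np.arctan2(M[1,0],M[0,0])),o["qpos"],o["contact_force"],o["finger_force"])
E
```

```text
t: 4.87
tcp_pos: [578.1, -103.9, 242.8]
eef_rot: [0.766, 0.643, 0.0, -0.0]
contact_force: [1.0, -0.3, -0.8]
width: 9.8
finger_force: 30.0
t: 5.7
tcp_pos: [583.9, 44.5, 242.6]
eef_rot: [0.57, 0.821, -0.0, -0.0]
contact_force: [0.6, -0.7, -0.1]
width: 9.4
finger_force: 30.0
t: 6.53
tcp_pos: [583.8, 44.3, 242.6]
eef_rot: [0.083, 0.997, -0.0, -0.0]
contact_force: [-0.4, 0.1, -0.4]
width: 9.9
finger_force: 30.0
t: 6.87
tcp_pos: [584.0, 44.3, 242.3]
eef_rot: [0.075, 0.997, -0.0, -0.0]
contact_force: [0.4, -0.2, -0.4]
width: 9.7
finger_force: 30.0
6.9167 [583.98903566  44.32925121 242.28540135] 171.41968400589025 [-3.71376807e-03  4.81287139e-01  1.61520820e+00 -1.35027508e-05
  1.04521171e+00 -1.42474856e+00] [0.50645299 0.0184732  0.42961703] 29.999952614307404
```

View pics/w3.png

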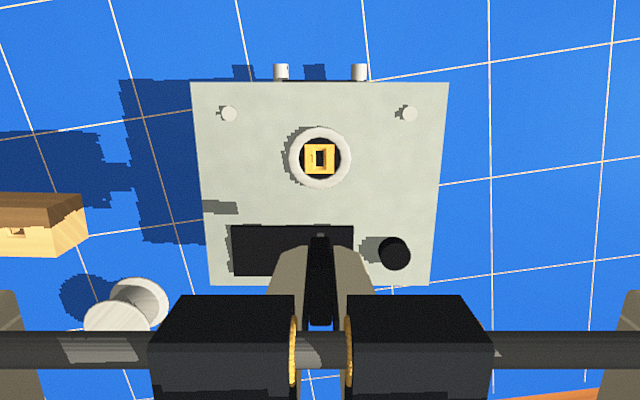

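The wrist view shows the slot at (319,158) with the collar round it, and the held key's head at about (319,270). Next I'll compute the offset in the tool frame.

```bash
cat > m.py <<'E'
from h import *
import sys
def meas(name,o):
    P,ok,img=cloud(name); M=R.from_quat(o["eef_rot"]).as_matrix(); Q=(P-np.array(o["tcp_pos"]))@M
    z=np.load(f"pics/{name}.npz"); f,cx,cy=z["K"]
    i=img.astype(int); yel=(i[...,0]-i[...,2]>70)&(P[...,2]>70)&(P[...,2]<90)&(np.hypot(P[...,0]-545,P[...,1]-48)<30)
    ys,xs=np.where(yel); n,lab,st,ce=cv2.connectedComponentsWithStats(yel.astype(np.uint8))
    k=1+np.argmax(st[1:,4]); pts=np.argwhere(lab==k)[:,::-1].astype(np.float32)
    hull=cv2.convexHull(pts); hm=np.zeros(yel.shape,np.uint8); cv2.fillConvexPoly(hm,hull.astype(int),1)
    dark=(hm>0)&(img.max(2)<110)
    zt=float(np.median(P[lab==k][:,2]))
    def ray(uv,zw):
        uv=np.atleast_2d(uv).astype(float); d=np.c_[(uv[:,0]-cx)/f,(uv[:,1]-cy)/f,np.ones(len(uv))]@z["T"][:3,:3].T; c=z["T"][:3,3]
        w=c+d*((zw-c[2])/d[:,2])[:,None]; return (w-np.array(o["tcp_pos"]))@M, w
    du=np.argwhere(dark)[:,::-1]
    q,w=ray(pts,80); r=cv2.minAreaRect(q[:,:2].astype(np.float32)); print("plug z",zt,"rect tool",np.round(r[0],2),np.round(r[1],1),round(r[2],2))
    q,w=ray(du,80)
    if len(q)>4:
        r=cv2.minAreaRect(q[:,:2].astype(np.float32)); print("slot",len(q),np.round(r[0],2),np.round(r[1],1),round(r[2],2),"world",w.mean(0).round(1))
    col=(abs(P[...,2]-80)<3)&(img.min(2)>130)&(i.max(2)-i.min(2)<40)&(abs(np.hypot(Q[...,0]-r[0][0],Q[...,1]-r[0][1])-19)<6)
    q=Q[col]; c,rr=cv2.minEnclosingCircle(q[:,:2].astype(np.float32)); print("collar",len(q),np.round(c,2),rr,np.median(P[col][:,2]))
    top=(abs(P[...,2]-75)<2.0)&(np.hypot(P[...,0]-568,P[...,1]-43)<130)
    print("console",cv2.minAreaRect(Q[top][:,:2].astype(np.float32)),np.median(P[top][:,2]))
    g=(abs(Q[...,0])<25)&(abs(Q[...,1])<7)&(Q[...,2]>45)&(Q[...,2]<75)&(img.max(2)<90)&(P[...,2]>95)
    for s in np.arange(46,72,4):
        m=g&(abs(Q[...,2]-s)<2)
        if m.sum()>5: print("key",s,m.sum(),np.percentile(Q[m],[2,50,98],axis=0).round(1).tolist())
E
python3 - <<'E'
from m import *
meas("w3",arm.get_obs())
E
```

```text
plug z 80.85403349709631 rect tool [38.89 -0.12] [20.  20.8] 0.01
slot 115 [36.35 -2.23] [18.3  8.9] 35.32 world [545.1  50.   80. ]
collar 1636 [36.36 -2.24] 24.964990615844727 80.9429105100244
console ((13.449447631835938, 0.321441650390625), (150.7510223388672, 171.18618774414062), 0.10249973088502884) 76.0348865858173
key 46 27 [[7.2, -5.4, 45.1], [7.8, -4.2, 46.6], [8.4, 6.8, 47.9]]
key 50 1350 [[-13.1, -4.0, 49.4], [0.9, 0.7, 50.7], [12.9, 5.8, 51.9]]
key 54 161 [[-9.3, -5.2, 52.0], [12.8, 0.7, 53.5], [13.7, 6.6, 56.0]]
key 58 114 [[7.4, -5.4, 56.1], [13.0, 0.7, 57.7], [13.6, 6.6, 59.9]]
key 62 112 [[7.4, -5.5, 60.0], [12.9, 0.2, 61.7], [13.9, 6.9, 64.0]]
key 66 106 [[7.5, -5.3, 64.2], [13.0, 1.1, 66.1], [13.7, 6.6, 67.9]]
key 70 91 [[7.5, -5.4, 68.1], [13.0, 0.7, 70.4], [13.6, 6.7, 72.0]]
```

```bash
python3 -m pendant '[0,0,0.012,0,0,0,0.012,0,0,0,0.012,0,0,0,0,0,0,0,0,0,0,0,0,0]'
python3 - <<'E'
from m import *
o=arm.get_obs(); snap("wrist","w4"); print(o["tcp_pos"]); meas("w4",o)
a=cv2.imread("pics/w4.png")[100:300,240:400]; cv2.imwrite("pics/c4.png",cv2.resize(a,None,fx=3,fy=3,interpolation=cv2.INTER_NEAREST))
E
```

```text
t: 7.42
tcp_pos: [584.1, 44.3, 206.2]
eef_rot: [0.074, 0.997, -0.0, -0.0]
contact_force: [0.7, 0.4, 0.8]
width: 9.8
finger_force: 30.0
[584.14550663  44.32844359 206.16071746]
plug z 80.8419869241593 rect tool [ 3.908e+01 -3.000e-02] [20.3 20.4] 89.99
slot 144 [39.49  0.27] [ 4.2 10.2] 89.98 world [545.1  50.4  80. ]
collar 2326 [39.39  0.33] 24.876710891723633 80.91543512025758
console ((20.765380859375, 0.13826751708984375), (136.57363891601562, 170.78665161132812), 0.06812941282987595) 76.05360084363778
key 46 27 [[7.3, -5.4, 45.1], [7.7, -4.2, 46.7], [8.2, 6.7, 47.7]]
key 50 1341 [[-13.2, -4.0, 49.3], [0.7, 0.7, 50.7], [13.0, 5.7, 51.9]]
key 54 179 [[-10.1, -5.2, 52.0], [12.6, 0.7, 53.1], [13.7, 6.6, 55.9]]
key 58 118 [[7.4, -5.4, 56.0], [13.0, 0.7, 57.9], [13.6, 6.7, 59.9]]
key 62 103 [[7.4, -5.5, 60.2], [12.9, 0.6, 62.0], [13.6, 6.8, 63.8]]
key 66 96 [[7.3, -5.3, 64.2], [13.0, 0.6, 65.8], [13.5, 6.6, 67.8]]
key 70 102 [[7.5, -5.4, 68.2], [12.9, 0.6, 70.0], [13.6, 6.7, 71.9]]
```

View pics/c4.png

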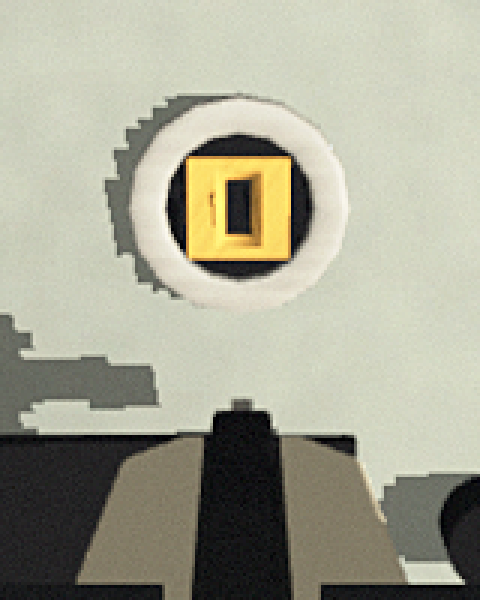

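The crop shows the plug at about (239,208) and the blade nose just below the head at (243,403). I'll get sub-pixel numbers for both in the same frame.

Run:
```python
from m import *
z=np.load("pics/w4.npz"); img=z["p"].astype(int); f,cx,cy=z["K"]; mt=np.array(arm.camera_info("wrist")["mount"])
def tool(u,v,tz):
    d=mt[:3,:3]@np.array([(u-cx)/f,(v-cy)/f,1]); c=mt[:3,3]; return c+d*(tz-c[2])/d[2]
print("raw blade rows"); 
for r in range(230,238): print(r,img[r,312:332].sum(1)//3)
for r in (152,168,185): print(r,img[r,298:342,2].tolist())
print("col",img[148:192,306,2].tolist())
for r in (165,170,175): print(r,img[r,308:332].sum(1)//3)
for u,v in((302,170),(337,170),(320,152),(320,186)): print(tool(u,v,126.2))
print(tool(321,234,116))
```

```text
raw blade rows
230 [202 197 201 200 202 206 202 205 202 204 202 207 206 205 205 205 205 207
 206 204]
231 [198 198 202 199 204 208 207 210 209 209 211 208 208 201 204 205 202 206
 204 205]
232 [202 203 202 206 200 189 184 189 185 180 190 191 202 206 206 205 204 208
 205 205]
233 [200 202 204 203 194 145 110 114 112  98 111 130 186 211 205 204 204 206
 211 207]
234 [202 199 206 208 189 124  72  76  80  75  67 104 169 210 207 203 205 207
 209 203]
235 [208 212 210 217 203 129  76  84  85  87  82 108 182 224 216 216 211 210
 204 202]
236 [171 177 170 178 161 102  64  72  71  66  61  89 149 178 174 173 175 201
 211 206]
237 [ 58  51  24  23  25   4  22  21  23  14  14  24  33  27  21  23  60 143
 192 209]
152 [214, 222, 210, 130, 43, 58, 64, 64, 67, 68, 68, 68, 67, 62, 63, 66, 66, 67, 61, 62, 62, 56, 64, 63, 63, 66, 64, 66, 65, 61, 66, 61, 57, 60, 68, 70, 61, 58, 46, 53, 130, 189, 187, 198]
168 [19, 28, 41, 31, 68, 120, 105, 101, 98, 102, 110, 96, 65, 78, 137, 136, 119, 55, 36, 36, 38, 37, 36, 34, 19, 37, 54, 50, 57, 81, 114, 108, 107, 107, 104, 108, 108, 111, 92, 29, 38, 32, 39, 31]
185
[... 242 characters left out ...]
, 111, 105, 107, 109, 109, 107, 109, 109, 109, 110, 110, 103, 105, 98, 98, 103, 103, 105, 107, 105, 103, 100, 106, 106, 109, 105, 111, 107, 106, 105, 109, 103, 58, 28, 94, 172, 210, 228]
165 [190 173  87 169 212 211 203 110  19  30  39  42  37  21  11  56 103 106
 112 167 200 196 192 192]
170 [196 192 170 167 215 215 206 104  24  30  42  31  32  36  14  60 107 101
 114 171 200 196 192 195]
175 [192 197 186 176 209 209 206 117  19  32  28  35  33  40  22  53 114 120
  99 164 200 198 193 193]
[ 38.6185598  -10.05549227 126.2       ]
[ 38.62373705  10.60277441 126.2       ]
[ 49.27456415   0.56970231 126.2       ]
[ 28.88007444   0.56873579 126.2       ]
[  2.14561148   1.1731265  116.        ]
```

Blade centre is at u=320.18 and plug centre at u=319.16, at nearly equal depth, which is -0.6 mm in tool y. The plug is 39.1 mm ahead in tool x. I'll move over the lock and lower gently to the mouth.

```bash
python3 -m pendant '[0.01,-0.0006,0,0,0.01,0,0,0,0.01,0,0,0,0.0091,0,0,0,0,0,0,0,0,0,0,0,0,0,0.003,0,0,0,0.003,0,0,0,0,0]'
for i in 1 2 3 4; do :; done
python3 -m pendant '[0,0,0.003,0,0,0,0.002,0,0,0,0,0,0,0,0,0]'
python3 -m pendant '[0,0,0.002,0,0,0,0.002,0,0,0,0,0,0,0,0,0]'
python3 - <<'E'
from m import *
o=arm.get_obs(); print(o["tcp_pos"],o["contact_force"],o["moment"])
a=snap("side","s5")[0][160:240,270:360]; b=snap("top","t5")[0][160:240,270:360]
cv2.imwrite("pics/c5.png",cv2.resize(np.hstack([a,b])[:,:,::-1],(720,320),interpolation=cv2.INTER_CUBIC))
E
```

```text
t: 8.22
tcp_pos: [545.4, 49.4, 199.5]
eef_rot: [0.074, 0.997, -0.0, -0.0]
contact_force: [-0.2, 0.3, -0.0]
width: 9.6
finger_force: 30.0
t: 8.55
tcp_pos: [545.3, 49.5, 195.0]
eef_rot: [0.074, 0.997, -0.0, -0.0]
contact_force: [0.2, 0.0, 0.5]
width: 9.9
finger_force: 30.0
t: 8.88
tcp_pos: [545.2, 49.5, 191.1]
eef_rot: [0.074, 0.997, -0.0, -0.0]
contact_force: [-0.8, -0.4, -0.8]
width: 9.8
finger_force: 30.0
[545.22147665  49.49338495 191.08728373] [-0.80877976 -0.43625628 -0.80720578] [ 0.0059816  -0.07990685  0.00973208]
```

View pics/c5.png

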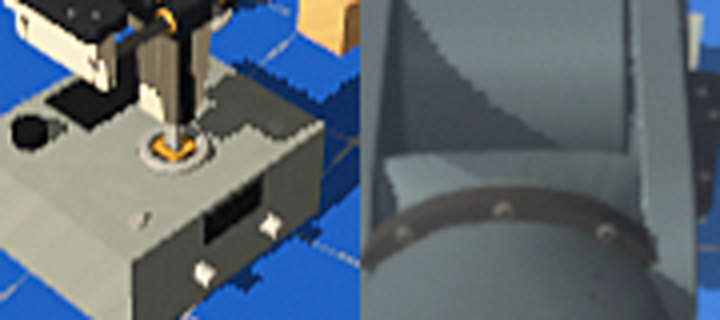

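The side view shows the blade at about (175,140) entering the brass plug, with no contact force. I'll go down to the pins.

```bash
python3 -m pendant '[0,0,0.0015,0,0,0,0.0015,0,0,0,0,0]'
python3 -m pendant '[0,0,0.0015,0,0,0,0.0015,0,0,0,0,0]'
python3 -m pendant '[0,0,0.0015,0,0,0,0.001,0,0,0,0,0,0,0,0,0]'
python3 -c "
from h import *
o=arm.get_obs();print(o['tcp_pos'],o['contact_force'],o['moment'],o['qpos'][5])"
```

```text
t: 9.23
tcp_pos: [545.2, 49.5, 187.9]
eef_rot: [0.074, 0.997, -0.0, -0.0]
contact_force: [-0.8, -0.2, -0.1]
width: 9.8
finger_force: 30.0
t: 9.48
tcp_pos: [545.2, 49.5, 184.9]
eef_rot: [0.074, 0.997, -0.0, -0.0]
contact_force: [-0.1, 0.1, -0.5]
width: 10.1
finger_force: 30.0
t: 9.82
tcp_pos: [545.2, 49.1, 182.7]
eef_rot: [0.074, 0.997, -0.0, -0.0]
contact_force: [-2.3, -5.6, 1.0]
width: 9.7
finger_force: 30.0
[545.16935557  49.14007727 182.66193005] [-2.33382887 -5.58876614  1.04162799] [-0.95107561  0.25100769  0.07871768] -1.4175061076423878
```

```bash
python3 -m pendant '[0,0,0,6.9,0,0,0,-6.9,0,0,0,-6.9,0,0,0,6.9,0,0,0.0015,0,0,0,0.0015,0,0,0,0,0]'
python3 -m pendant '[0,0,0,6.9,0,0,0,-6.9,0,0,0,-6.9,0,0,0,6.9,0,0,0.0015,0,0,0,0.0015,0,0,0,0,0]'
python3 -c "
from h import *
o=arm.get_obs();print(o['tcp_pos'],o['contact_force'],o['moment'],o['qpos'][5])"
```

```text
t: 10.4
tcp_pos: [545.1, 49.1, 179.4]
eef_rot: [0.074, 0.997, -0.0, -0.0]
contact_force: [-2.3, -5.3, -0.3]
width: 9.8
finger_force: 30.0
t: 10.98
tcp_pos: [545.2, 49.3, 176.5]
eef_rot: [0.074, 0.997, -0.0, -0.0]
contact_force: [-1.4, -4.7, -0.2]
width: 9.9
finger_force: 30.0
[545.22025658  49.28212216 176.52961217] [-1.42164147 -4.73758706 -0.24429482] [-0.8939481   0.14755943 -0.051041  ] -1.4172404580252298
```

```bash
python3 -m pendant '[0,0,0,6.9,0,0,0,-6.9,0,0,0,-6.9,0,0,0,6.9,0,0,0.0015,0,0,0,0.0015,0,0,0,0,0]'
python3 -m pendant '[0,0,0,6.9,0,0,0,-6.9,0,0,0,-6.9,0,0,0,6.9,0,0,0.0015,0,0,0,0.0015,0,0,0,0,0]'
python3 -c "
from h import *
o=arm.get_obs();print(o['tcp_pos'],o['contact_force'],o['moment'],o['qpos'][5])
snap('side','s6')"
```

```text
t: 11.57
tcp_pos: [545.3, 49.6, 174.1]
eef_rot: [0.074, 0.997, 0.0, 0.0]
contact_force: [-2.1, -2.1, 3.3]
width: 9.6
finger_force: 30.0
t: 12.15
tcp_pos: [545.2, 49.6, 170.5]
eef_rot: [0.074, 0.997, 0.0, -0.0]
contact_force: [-1.7, -1.1, -1.3]
width: 9.9
finger_force: 30.0
[545.2273495   49.61343266 170.47715181] [-1.7476058  -1.07708043 -1.31818548] [-0.19571439  0.1865226   0.01761361] -1.4171689020049685
```

Both pins have been passed. About 3 mm remain, so I'll press until the shoulder contacts.

```bash
python3 -m pendant '[0,0,0,6.9,0,0,0,-6.9,0,0,0,-6.9,0,0,0,6.9,0,0,0.001,0,0,0,0.001,0,0,0,0,0]'
python3 -m pendant '[0,0,0.0005,0,0,0,0.0005,0,0,0,0,0]'
python3 -m pendant '[0,0,0.0005,0,0,0,0.0005,0,0,0,0,0]'
python3 -c "
from h import *
o=arm.get_obs();print(o['tcp_pos'],o['contact_force'],o['moment'],o['qpos'][5])"
```

```text
t: 12.78
tcp_pos: [545.2, 49.6, 168.6]
eef_rot: [0.074, 0.997, 0.0, -0.0]
contact_force: [-2.5, -1.3, 1.1]
width: 9.6
finger_force: 30.0
t: 13.03
tcp_pos: [545.3, 49.6, 167.7]
eef_rot: [0.074, 0.997, 0.0, 0.0]
contact_force: [-1.8, -0.9, 3.9]
width: 9.7
finger_force: 30.0
t: 13.28
tcp_pos: [545.3, 49.6, 167.6]
eef_rot: [0.074, 0.997, 0.0, 0.0]
contact_force: [-6.3, -1.2, 14.3]
width: 10.1
finger_force: 30.0
[545.31499702  49.5709337  167.56502614] [-6.26546205 -1.24296648 14.30859066] [-0.16227642  1.15423658 -0.01352492] -1.4176614928583284
```

Run:
```python
from m import *
snap("side","s7"); o=arm.get_obs(); snap("wrist","w7")
a=cv2.imread("pics/s7.png")[160:230,280:350]; 
b=cv2.imread("pics/w7.png")[160:300,250:390]; cv2.imwrite("pics/c7.png",np.hstack([cv2.resize(a,(400,400),interpolation=cv2.INTER_CUBIC),cv2.resize(b,(400,400))]))
print(o["contact_force"],arm.get_obs()["contact_force"])
```

```text
[-6.54827422 -0.78098857 14.66260029] [-7.0060419   0.10995232 13.816505  ]
```

View pics/c7.png

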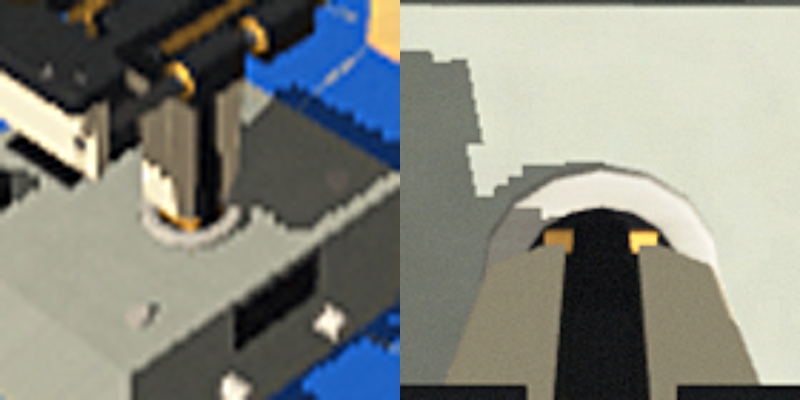

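The head sits on the plug at (200,215) in the side crop, with no gap and 14 N of push. Now I'll turn clockwise.

```bash
python3 -m pendant '[0,0,0,6.5,0,0,0,6.5,0,0,0,6.5,0,0,0,6.5,0,0,0,6.5,0,0,0,6.5,0,0,0,6.5]'
python3 -m pendant '[0,0,0,6.5,0,0,0,6.5,0,0,0,6.5,0,0,0,6.5,0,0,0,6.5,0,0,0,6.5,0,0,0,6.5,0,0,0,6.4,0,0,0,0,0,0,0,0]'
python3 -m pendant '[0,0,0,0,0,0,0,0,0,0,0,0,0,0,0,0,0,0,0,0,0,0,0,0]'
python3 -c "
from h import *
o=arm.get_obs();print(o['tcp_pos'],o['contact_force'],o['moment'],o['qpos'][5],o['finger_force'],o['width'])"
```

```text
t: 13.97
tcp_pos: [545.5, 49.7, 167.6]
eef_rot: [0.456, 0.89, 0.0, 0.0]
contact_force: [-5.3, -0.5, 12.7]
width: 9.9
finger_force: 30.0
t: 14.8
tcp_pos: [545.8, 49.8, 167.6]
eef_rot: [0.798, 0.603, 0.001, 0.0]
contact_force: [-4.6, 0.5, 11.3]
width: 9.7
finger_force: 30.0
t: 15.3
tcp_pos: [545.8, 49.8, 167.6]
eef_rot: [0.798, 0.603, 0.001, 0.0]
contact_force: [-3.3, 1.0, 10.8]
width: 10.1
finger_force: 30.0
[545.76181471  49.7931386  167.60546998] [-3.25806514  0.99522913 10.75853895] [0.199946   0.79685088 0.00875221] 0.28219086644769314 30.005194544792175 10.104124825239529
```

```bash
python3 -c "
from bench import arm
print(arm.close_job())"
```

```text
the job is handed in; nothing more can be done
None
```

The square-headed key is fully home in the lock and turned clockwise by 1.70 rad at the wrist. It is still held with a 30 N grip, and the job was handed in at about 15 s; no verdict came back, and I did not re-check the round key, glass or spool afterwards.

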